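# Dispense susceptibility discs and hold the dish up against the tamper

## Robot

A 6-joint arm with a two-finger parallel gripper is mounted at the origin on the work surface. World frame = base frame: x ahead of the robot, y to its left, z up, the work surface at z = 0. Lengths are in m, angles in rad, forces in N, time in s.
With the tool pointing down it reaches from about 0.35 to 0.85 m from the base axis. Payload 8.1 kg.
Tool frame: the origin (TCP) lies on the mounting face of the last link; the fingertips stand 186 mm ahead of it and the grasp point (between the pads) lies 167 mm ahead of it; z points along the fingers, y is the line along which they close (so a half turn about z gives the same grasp; the last joint's range is limited). The gripper opens to 93 mm and grips with 3 to 60 N. Pads are 15 mm wide; open, the fingers measure 128 mm over their backs; the gripper's body (75 mm by 188 mm) begins 65 mm behind the grasp point.
Start: joints at [1.05, 0.13, 1.488, -0, 1.523, -0.085], TCP at [0.253, 0.544, 0.405] pointing down, gripper open.
Joint ranges: [-2.96, 2.96], [-0.89, 2.26], [0.02, 2.5], [-1.34, 4.48], [0, 2.73], [-2.66, 2.66]. Speed limits (rad/s): [2.39, 2.39, 2.79, 3.14, 3.14, 3.14].

## Interface

Orientations are given as a rotation vector (axis times angle).
In Python, from plant import read_state, read_camera, camera_params, close_job gives the robot as it stands. The module is installed in compiled form; this text tells all that it offers.
- The arm moves only by the tool servo_tool, never from a script. Its argument "increments" is a list of rows, each an object with "slide": the shift along the tool's x, y, z in mm, a list of three; "dr": the turn, a rotation vector about the tool's x, y, z in rad, a list of three; "jaw": the closure, from 0 (fully open) to 1 (shut). In form: [{"slide": [x, y, z], "dr": [ax, ay, az], "jaw": jaw}, ...]. A call has 1 to 20 rows; each row is the pose to reach, as a shift and turn from the pose commanded when the call began, along the tool's axes at that moment; what a row does not reach only later rows make up. A row lasts 1/10 s, in which the tool goes at most 50 mm and 8.59 degrees, less where a joint would pass 70% of its speed; a pose out of reach is approached as far as the arm can. A call with a gripper value outside its range is refused whole. The fingers move at their own pace and stop on an object; "force" is the grip in N (left out, the last holds). Time passes only in rows, so rows that repeat a pose let the fingers close. It gives the time, the measured TCP pose, the force, the opening and the grip force at its end, in the units of the state.
- read_state(): the state, without advancing time (a new reading comes with each control period).
- read_camera(name): name is "scene" or "top"; returns (picture, depth): 420x560x3 uint8, red, green, blue; 420x560 float32, m along the optical axis (not along the pixel's ray), 0 where there is no reading.
- camera_params(name): a dict with "fx", "fy", "cx", "cy" (pixels), "k1" (the pictures are not rectified: a ray, as slopes to the right and down, at radius r is drawn at 1 + k1 r^2 times it, then the intrinsics apply), "rvec" (rotation vector, rad) and "tvec" (3), from world to camera coordinates, as OpenCV has them. Camera axes: x right, y down, z forward; pixel columns grow to the right and rows downward; lengths in m; the calibration is good to about 2 mm. A picture is of the moment at which its call begins. camera_params takes no time and is no camera call.
- close_job(): hands the job in; it is judged then, once.
The state is a dict: "t": time; "q": joint angles; "dq": joint speeds; "joint_torque": joint torques, N m; "tool_pos": TCP position; "orientation": TCP orientation; "force": force on the tool from outside, world axes, zero at the start; "wrist_torque": the same for the moment, N m; "opening": finger opening in m; "gripper_force": force on a finger pad.
Only numpy, scipy, OpenCV 4.12 (cv2) and the standard library are available. Lean on these libraries where they do the work, as an engineer would, in place of code of your own. Each camera call takes 0.05 s, during which the arm holds its last target. There are 200 camera calls.

## Task

Put the antibiotic discs on the open agar dish that sits in the disc dispenser: with the dish still down, press the blue plunger on top all the way to its stop and let it come fully back up, then swing the black-handled cam lever at the side up to its highest-lift point, standing straight up, so the stage presses the agar against the tamping feet. The lever springs back if released, so finish while still holding it there with the fingers, and leave everything else on the bench where it is.

Things in the scene. Friction and masses are not known exactly. Their poses are not given: they have to be found in the camera images.
- dispenser: Disc dispenser, fixed. Base 210 x 180 mm, 12 mm high; rear column; over the dish a round white head (radius 55 mm, 119 to 136 mm above the bench) with six clear cartridges (tops at 188 mm, 36 mm off the axis) round a barrel up to 186 mm. Origin on the bench under the axis of plunger and dish; x points to the rear column, front faces -x, z up. The cam lever is on the -y side.
- plunger_top (a point): Centre of the flat top of the blue mushroom plunger head (40 mm across, 15 mm thick), 225 mm above the bench when up. It moves straight down.
- plunger (a joint): Plunger travel in m: 0 = up, 0.012 = at its stop. Spring: 3 N to start, 9 N at the stop; it comes back up by itself when released.
- lever_grip (a point): Middle of the black handle at the cam lever's end, 115 mm from its turning axis, 48 mm above the bench at rest. The handle is a cylinder 24 mm across and 42 mm long, level along the dispenser's y, that revolves freely on its pin; it sticks out (-y) from a flat steel arm 14 mm wide, 27 mm nearer the dispenser. Its middle stays in the upright plane 141 mm from the dispenser's axis.
- lever_axis (a point): Point on the lever's turning axis, in the upright plane of the handle's middle, 48 mm above the bench (fixed to the dispenser). The axis is level and runs along the dispenser's y.
- cam_lever (a joint): Lever angle in rad: 0 = at rest, lying level, pointing to the dispenser's front (-x); grows as the handle swings up and over. 1.57 = straight up = highest lift; past it the stage sinks again; end stop 2.3. A return spring throws it back to 0 when let go: about 2 N at the handle when straight up, under 5 N on the way.
- lever: The cam shaft, steel lever arm and black handle together; origin on the turning axis, in the middle of the dispenser, x points from the handle to the axis.
- stage (a joint): Rise of the dish stage in m: 0 = down, about 0.0097 = highest (10 mm eccentric, a little taken up under load). Driven by the cam lever only; flat near the top (within 0.2 mm of the highest for 0.15 rad either side).
- stage_axis (a point): Centre of the stage floor when the stage is down, 76 mm above the bench (fixed to the dispenser).
- dish: Open 90 mm agar dish, 14 mm high, loose in the stage's shallow 94 mm recess; agar surface 6 mm above its underside. Origin: centre of its underside, z up.
- tamper: Sprung steel plate with six white tamping feet that hang over the agar under the head; origin at the centre of the feet's lower ends, 89 mm above the bench at rest. The agar meets them in the last 3 mm of the stage's rise, with 3 N growing to about 6 N.
- dish_lid: Bystander: clear dish lid lying open side up beside the dispenser, 94 mm across, 10 mm high. Origin: centre of its underside.
- culture_a: Bystander: closed culture dish, 94 mm across, 16 mm high, lowest of a stack of two. Origin: centre of its underside.
- culture_b: Bystander: closed culture dish on top of culture_a, same size. Origin: centre of its underside.
- culture_c: Bystander: single closed culture dish, same size. Origin: centre of its underside.
- marker: Bystander: white and red marker pen lying along its x, 133 mm long, 14 mm high. Origin: on the bench under its middle.
- forceps: Bystander: steel forceps lying along its x, 122 mm long, 12 mm high. Origin: on the bench under its middle.
- tally_counter: Bystander: round steel hand tally counter, 48 mm across, 22 mm high. Origin: centre of its underside.
- cartridge_box: Bystander: blue open box 70 x 55 x 40 mm with spare disc cartridges standing to 59 mm. Origin: centre of its underside.

How it is judged:
On the way, in this order (a step that is already met when the one before it is completed fails the run):
1. plunger pressed to its stop with the dish still down (value of joint plunger above 0.0105 m and value of joint cam_lever below 0.3 rad), for 0.1 s.
2. plunger back up (value of joint plunger below 0.002 m), for 0.1 s.
3. cam lever held at its highest lift, agar against the tamping feet (value of joint cam_lever between 1.42 and 1.72 rad and value of joint stage above 0.0094 m and contact force between the fingers and lever above 0.7 N and contact force between dish and tamper above 2 N and value of joint plunger below 0.002 m), for 0.5 s.
At the end, for the whole second after the job is handed in: Fingers still push on the still cam lever (over 0.7 N) within 0.15 rad of straight up (1.42 to 1.72); stage above 9.4 mm (highest is 9.7); agar pressed on the tamping feet with over 2 N; dish level (0.06 rad) and at rest within 5 mm of the stage axis; plunger up within 2 mm (all of step 3 and velocity of joint cam_lever between -0.1 and 0.1 rad/s and horizontal distance between dish and stage_axis below 0.005 m and angle between dish's own z axis and vertical below 0.06 rad and linear speed of dish below 0.02 m/s); the arm keeps its last pose, push and grip.
It fails at once if the plunger is pressed while the dish is raised (value of joint plunger above 0.004 m and value of joint cam_lever above 0.5 rad).
It fails at once if something else on the bench is moved by more than 30 mm (distance of any of dish_lid, culture_a, culture_b, culture_c, marker, forceps, tally_counter, cartridge_box from where it was at the start of the episode above 0.03 m).
It also fails if it takes over 54 s, if anything falls off the work surface, if the arm or the gripper's body presses on something with over 40 N, if the wrist force passes 120 N, or if a joint passes its speed limit or range.

## Working session

There is one attempt and no reset: what is moved stays moved. The work goes in short steps, Python scripts to look and compute and a tool call to move; the robot and the scene stay as the last step left them, time stands still between calls to the robot, and variables do not carry over. Pictures are saved under pics/ and viewed, at most 10 in all, crops included, and the job is handed in when it is done.

Besides the shell and the picture viewer there is one more tool, called after "Request:" by a JSON object that holds its "op" and its "data". servo_tool: Moves the arm, as the interface text tells. Its arguments: {"type":"object","properties":{"increments":{"type":"array"},"force":{"type":"number"}},"required":["increments"]}

```bash
mkdir -p pics; cat > h.py <<'E'
import numpy as np, cv2
from scipy.spatial.transform import Rotation as R
from plant import read_state, read_camera, camera_params
def cam(n):
    p=camera_params(n); Rm=R.from_rotvec(p["rvec"]).as_matrix(); return p,Rm,np.array(p["tvec"])
def rays(n,uv):
    p,Rm,t=cam(n); uv=np.atleast_2d(uv).astype(float)
    d=np.c_[(uv[:,0]-p["cx"])/p["fx"],(uv[:,1]-p["cy"])/p["fy"]]; s=d.copy()
    for _ in range(10): s=d/(1+p["k1"]*(s**2).sum(1))[:,None]
    return -Rm.T@t,np.c_[s,np.ones(len(s))]@Rm   # origin, dirs (camera depth 1)
def onz(n,uv,z):
    o,d=rays(n,uv); return o+d*((z-o[2])/d[:,2])[:,None]
def cloud(n,depth,mask):
    v,u=np.nonzero(mask&(depth>0)); o,d=rays(n,np.c_[u,v]); return o+d*depth[v,u][:,None],np.c_[u,v]
E
python3 - <<'E'
from h import *
for n in("scene","top"):
    im,d=read_camera(n); np.savez(n+"0.npz",im=im,d=d); cv2.imwrite(f"pics/{n}0.png",im[:,:,::-1]); print(n,camera_params(n),-cam(n)[1].T@cam(n)[2])
print(read_state())
E
```

```text
scene {'fx': 455.5939258868241, 'fy': 455.5939258868241, 'cx': 278.61896415275515, 'cy': 211.90959067828467, 'k1': -0.09042818973148711, 'rvec': array([ 1.21090342,  2.24498247, -1.05939552]), 'tvec': array([ 0.26036026, -0.16594965,  1.54659776])} [1.20324376 0.52014222 0.87689674]
top {'fx': 527.4481501289918, 'fy': 527.4481501289918, 'cx': 277.77767501793693, 'cy': 212.4111706934616, 'k1': -0.2032505768168735, 'rvec': array([ 2.16395364, -2.19711808,  0.09052621]), 'tvec': array([-2.97969583e-04,  5.14735774e-01,  1.36001792e+00])} [ 0.40240322 -0.00508946  1.39737164]
{'t': 0.1, 'q': array([ 1.04963488e+00,  1.31105352e-01,  1.48916026e+00, -6.98784195e-07,
        1.52298972e+00, -8.54032609e-02]), 'dq': array([-0.00021028, -0.00166396, -0.00218282,  0.00089053,  0.00141236,
       -0.00092171]), 'joint_torque': array([ 6.87281517e-04, -5.61333203e+01, -4.93101740e+01,  7.70304305e-02,
        2.88783247e-02, -3.25422207e-05]), 'tool_pos': array([0.25314065, 0.54376505, 0.40378587]), 'orientation': array([-6.78977151e-01, -3.06683430e+00,  2.49246786e-03]), 'force': array([ 0.19685639, -0.98726414, -0.34854871]), 'wrist_torque': array([0.02363011, 0.0083182 , 0.04370552]), 'gripper_force': 0.0, 'opening': 0.09290314334887922}
```

View pics/scene0.png

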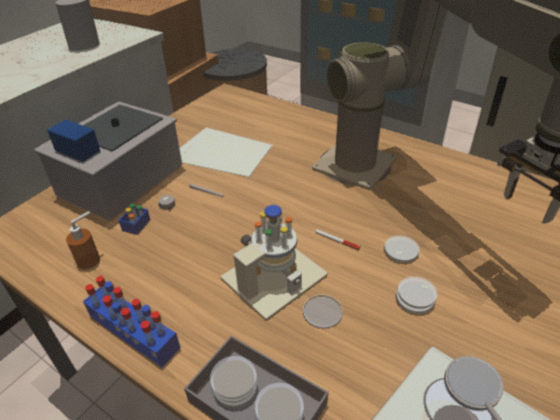

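View pics/top0.png

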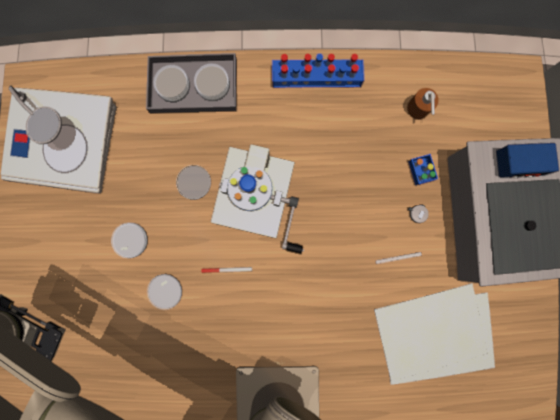

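The top view shows the blue plunger at about (248,183), the lever handle at (292,247) and the lever axis at about (292,202). The rear column at (257,158) points away from the robot, so dispenser x is roughly world +x. The marker lies in front of the dispenser at about (226,270), and the gripper is at the lower left.

```bash
python3 - <<'E'
from h import *
def comps(n,f,roi):
    z=np.load(n+"0.npz"); im=z["im"].astype(int); d=z["d"]; m=f(im[...,0],im[...,1],im[...,2]); r=np.zeros_like(m); x0,y0,x1,y1=roi; r[y0:y1,x0:x1]=1; m&=r
    k,l,s,c=cv2.connectedComponentsWithStats(m.astype(np.uint8)); i=1+np.argmax(s[1:,4]); P,uv=cloud(n,d,l==i)
    return c[i],s[i],P,l==i
blue=lambda r,g,b:(b>90)&(b>r+50)&(b>g+40)
for n,roi in(("top",(225,160,275,210)),("scene",(255,195,295,222))):
    c,s,P,m=comps(n,blue,roi); print(n,"blue",c,s,np.median(P,0),P[:,2].max()); print(onz(n,c,.225))
    t=P[P[:,2]>P[:,2].max()-.006]; print(" top pts",t.mean(0),len(t))
c,s,P,m=comps("top",lambda r,g,b:(r+g+b<130),(280,235,308,258)); print("handle",c,s,np.median(P,0),P[:,2].max(),onz("top",c,.055))
v,u=np.nonzero(m); print(cv2.minAreaRect(np.c_[u,v].astype(np.float32)))
q=onz("top",np.c_[u,v],.055)[:,:2]; print("rect m",cv2.minAreaRect((q*1000).astype(np.float32)))
# base plate
c,s,P,m=comps("top",lambda r,g,b:(r>150)&(g>145)&(b>125)&(abs(r-b)<60),(205,140,300,245))
v,u=np.nonzero(m); q=onz("top",np.c_[u,v],.012)[:,:2]; print("base",s,cv2.minAreaRect((q*1000).astype(np.float32)))
z=np.load("top0.npz"); P,uv=cloud("top",z["d"],np.ones((420,560),bool))
k=(abs(P[:,2]-.012)<.005)&(uv[:,0]>200)&(uv[:,0]<305)&(uv[:,1]>135)&(uv[:,1]<245)
print("base depth",k.sum(),cv2.minAreaRect((P[k,:2]*1000).astype(np.float32)))
im=cv2.imread("pics/top0.png")[130:280,190:330]; cv2.imwrite("pics/crop.png",cv2.resize(im,None,fx=4,fy=4,interpolation=2))
E
```

```text
top blue [247.2972973  182.63963964] [239 174  17  18 222] [0.56572397 0.06029574 0.22341125] 0.2297936619712293
[[0.56606709 0.059671   0.225     ]]
 top pts [0.56592093 0.0602073  0.2253999 ] 99
scene blue [272.64179104 210.3880597 ] [265 205  16  11 134] [0.57407613 0.06278341 0.22521953] 0.2282707438950341
[[0.57382394 0.06240968 0.225     ]]
 top pts [0.57340575 0.06169746 0.22524566] 123
handle [294.28421053 247.50526316] [287 242  15  11  95] [ 0.42069364 -0.05027181  0.05694508] 0.06256367186048428 [[ 0.42174386 -0.04865021  0.055     ]]
((293.95880126953125, 247.43528747558594), (13.992016792297363, 8.026427268981934), 12.528807640075684)
rect m ((421.9355163574219, -47.83329391479492), (35.58384323120117, 20.40702247619629), 76.56301879882812)
base [ 211  145   83   93 4622] ((580.3177490234375, 53.10093688964844), (187.9821014404297, 228.3647003173828), 75.78437042236328)
base depth 2919 ((579.4012451171875, 58.70378112792969), (274.88531494140625, 286.84027099609375), 88.75050354003906)
```

View pics/crop.png

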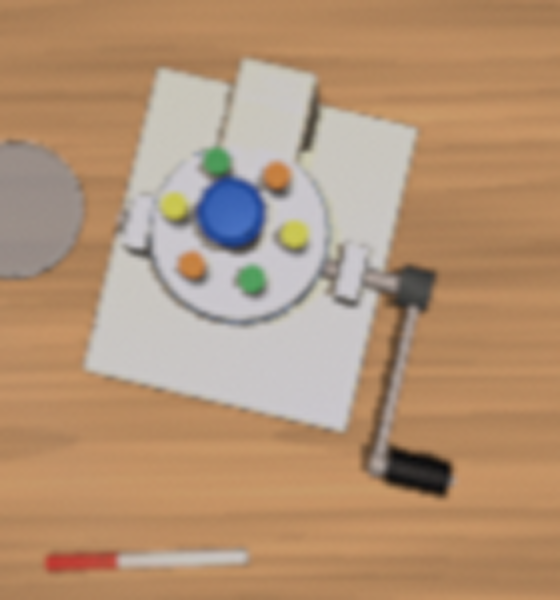

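```bash
cat >> h.py <<'E'
YAW=np.deg2rad(-13.5); O=np.array([.568,.061]); X=np.array([np.cos(YAW),np.sin(YAW)]); Y=np.array([-X[1],X[0]])
def target():  # tool y along dispenser x, tool z down
    y=np.r_[X,0]; z=np.array([0,0,-1.]); return np.c_[np.cross(y,z),y,z]
def go(p,Rt=None):
    s=read_state(); R0=R.from_rotvec(s["orientation"]).as_matrix()
    Rt=target() if Rt is None else Rt
    print("slide",(R0.T@(np.array(p)-s["tool_pos"])*1000).round(1),"dr",R.from_matrix(R0.T@Rt).as_rotvec().round(4))
E
python3 -c "
from h import *
go([.568,.061,.45]); print(O-.141*Y-.115*X)"
```

```text
slide [-489.2 -304.8  -45.8] dr [-1.5000e-03  1.0000e-03  1.3707e+00]
[ 0.42326166 -0.04925794]
```

Request:
{"op": "servo_tool", "data": {"increments": [{"slide": [0,0,-46],"dr": [0,0,0],"jaw": 1},{"slide": [-489,-305,-46],"dr": [0,0,1.371],"jaw": 1},{"slide": [-489,-305,-46],"dr": [0,0,1.371],"jaw": 1},{"slide": [-489,-305,-46],"dr": [0,0,1.371],"jaw": 1},{"slide": [-489,-305,-46],"dr": [0,0,1.371],"jaw": 1},{"slide": [-489,-305,-46],"dr": [0,0,1.371],"jaw": 1},{"slide": [-489,-305,-46],"dr": [0,0,1.371],"jaw": 1},{"slide": [-489,-305,-46],"dr": [0,0,1.371],"jaw": 1},{"slide": [-489,-305,-46],"dr": [0,0,1.371],"jaw": 1},{"slide": [-489,-305,-46],"dr": [0,0,1.371],"jaw": 1},{"slide": [-489,-305,-46],"dr": [0,0,1.371],"jaw": 1},{"slide": [-489,-305,-46],"dr": [0,0,1.371],"jaw": 1},{"slide": [-489,-305,-46],"dr": [0,0,1.371],"jaw": 1},{"slide": [-489,-305,-46],"dr": [0,0,1.371],"jaw": 1},{"slide": [-489,-305,-46],"dr": [0,0,1.371],"jaw": 1},{"slide": [-489,-305,-46],"dr": [0,0,1.371],"jaw": 1},{"slide": [-489,-305,-46],"dr": [0,0,1.371],"jaw": 1},{"slide": [-489,-305,-46],"dr": [0,0,1.371],"jaw": 1}]}}

```text
t: 1.9
tool_pos: [0.5674, 0.0621, 0.4509]
orientation: [2.466, 1.946, 0.001]
force: [0.7, 0.1, -0.6]
opening: 0.0002
gripper_force: 0.0
```

```bash
python3 -c "
from h import *
im,d=read_camera('scene'); cv2.imwrite('pics/s1.png',cv2.resize(im[120:320,180:400,::-1],None,fx=3,fy=3,interpolation=2))
go([.568,.061,.413]); s=read_state(); print(s['t'],s['tool_pos'],s['opening'],s['force'])"
```

```text
slide [-0.8  0.7 38. ] dr [ 0.0003 -0.0001  0.0011]
1.95 [0.5674532  0.06197697 0.45097104] 0.0006573012738661577 [ 0.61373787 -0.6354743   0.97618101]
```

View pics/s1.png

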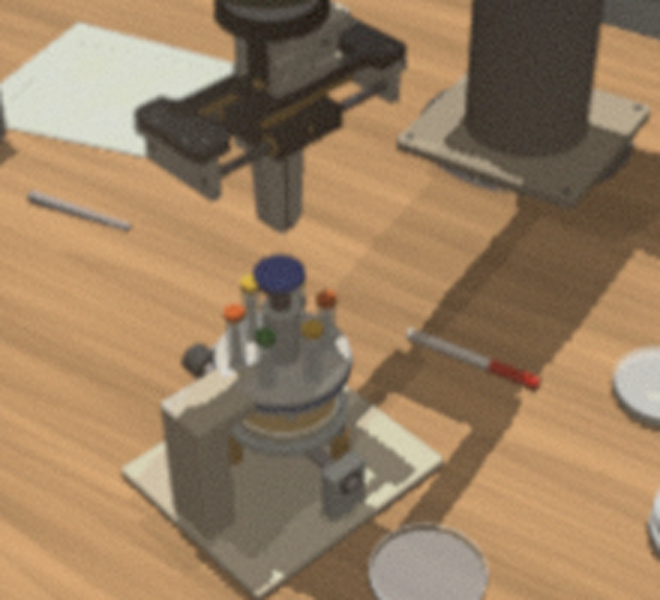

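The closed fingers, tips at about (282,225) in the crop, stand right over the plunger at (280,268). Next I press it.

Request:
{"op": "servo_tool", "data": {"increments": [{"slide": [0,0,15],"dr": [0,0,0],"jaw": 1},{"slide": [0,0,30],"dr": [0,0,0],"jaw": 1},{"slide": [0,0,37],"dr": [0,0,0],"jaw": 1},{"slide": [0,0,41],"dr": [0,0,0],"jaw": 1},{"slide": [0,0,44],"dr": [0,0,0],"jaw": 1},{"slide": [0,0,47],"dr": [0,0,0],"jaw": 1},{"slide": [0,0,50],"dr": [0,0,0],"jaw": 1},{"slide": [0,0,52],"dr": [0,0,0],"jaw": 1},{"slide": [0,0,52],"dr": [0,0,0],"jaw": 1},{"slide": [0,0,52],"dr": [0,0,0],"jaw": 1},{"slide": [0,0,52],"dr": [0,0,0],"jaw": 1}]}}

```text
t: 3.05
tool_pos: [0.5677, 0.061, 0.4]
orientation: [2.467, 1.944, 0.001]
force: [-6.2, 0.5, 8.3]
opening: 0.0006
gripper_force: 3.9
```

Request:
{"op": "servo_tool", "data": {"increments": [{"slide": [0,0,1],"dr": [0,0,0],"jaw": 1},{"slide": [0,0,2],"dr": [0,0,0],"jaw": 1},{"slide": [0,0,3],"dr": [0,0,0],"jaw": 1},{"slide": [0,0,3],"dr": [0,0,0],"jaw": 1},{"slide": [0,0,3],"dr": [0,0,0],"jaw": 1}]}}

```text
t: 3.55
tool_pos: [0.5676, 0.061, 0.3989]
orientation: [2.467, 1.944, 0.002]
force: [-11.3, -0.2, 17.9]
opening: 0.0003
gripper_force: 9.1
```

Request:
{"op": "servo_tool", "data": {"increments": [{"slide": [0,0,1],"dr": [0,0,0],"jaw": 1},{"slide": [0,0,1],"dr": [0,0,0],"jaw": 1},{"slide": [0,0,-5],"dr": [0,0,0],"jaw": 1},{"slide": [0,0,-12],"dr": [0,0,0],"jaw": 1},{"slide": [0,0,-20],"dr": [0,0,0],"jaw": 1},{"slide": [0,0,-50],"dr": [0,0,0],"jaw": 1},{"slide": [0,0,-50],"dr": [0,0,0],"jaw": 1},{"slide": [0,0,-50],"dr": [0,0,0],"jaw": 1}]}}

```text
t: 4.35
tool_pos: [0.5682, 0.061, 0.4465]
orientation: [2.467, 1.944, 0.003]
force: [-0.3, 0.3, 0.1]
opening: 0.0005
gripper_force: 0.0
```

```bash
python3 -c "
from h import *
im,d=read_camera('scene'); m=(im[...,2].astype(int)>im[...,0]+50)&(im[...,2]>90); m[:195]=0;m[225:]=0;m[:,:255]=0;m[:,295:]=0
P,_=cloud('scene',d,m); print(P[:,2].max(),np.median(P,0))
p=O-.141*Y-.115*X; go([*p,.29]); s=read_state(); print(p,s['t'],s['tool_pos'],s['force'])"
```

```text
0.00656278749162853 [ 0.28951742 -0.08783428  0.00140745]
slide [-141.  -114.9  155.3] dr [ 0.0001 -0.     -0.0005]
[ 0.42326166 -0.04925794] 4.4 [0.56791167 0.06096088 0.44531703] [ 0.96311748  0.37113619 -0.32573635]
```

Request:
{"op": "servo_tool", "data": {"increments": [{"slide": [-141,-115,0],"dr": [0,0,0],"jaw": 0},{"slide": [-141,-115,0],"dr": [0,0,0],"jaw": 0},{"slide": [-141,-115,0],"dr": [0,0,0],"jaw": 0},{"slide": [-141,-115,0],"dr": [0,0,0],"jaw": 0},{"slide": [-141,-115,0],"dr": [0,0,0],"jaw": 0},{"slide": [-141,-115,155],"dr": [0,0,0],"jaw": 0},{"slide": [-141,-115,155],"dr": [0,0,0],"jaw": 0},{"slide": [-141,-115,155],"dr": [0,0,0],"jaw": 0},{"slide": [-141,-115,155],"dr": [0,0,0],"jaw": 0},{"slide": [-141,-115,155],"dr": [0,0,0],"jaw": 0},{"slide": [-141,-115,155],"dr": [0,0,0],"jaw": 0},{"slide": [-141,-115,155],"dr": [0,0,0],"jaw": 0}]}}

```text
t: 5.6
tool_pos: [0.4244, -0.0494, 0.2937]
orientation: [2.464, 1.942, 0.005]
force: [0.1, -0.0, -0.1]
opening: 0.091
gripper_force: 0.0
```

```bash
python3 -c "
from h import *
a,_=read_camera('scene'); b,_=read_camera('top')
c=np.hstack([cv2.resize(a[130:310,190:350],(400,450),interpolation=2),cv2.resize(b[130:280,200:333],(400,450),interpolation=2)]); cv2.imwrite('pics/s2.png',c[...,::-1])
p=O-.141*Y-.115*X; go([*p,.215]); s=read_state(); print(p,s['t'],s['tool_pos'],s['opening'],s['q'])"
```

```text
slide [-0.1 -1.1 78.1] dr [ 0.004  -0.     -0.0003]
[ 0.42326166 -0.04925794] 5.7 [ 0.42408092 -0.04936518  0.29311211] 0.09271258975923322 [-2.36107488e-01 -2.76541101e-01  2.08223532e+00  2.89348637e-05
  1.33186208e+00 -1.78481927e-04]
```

View pics/s2.png

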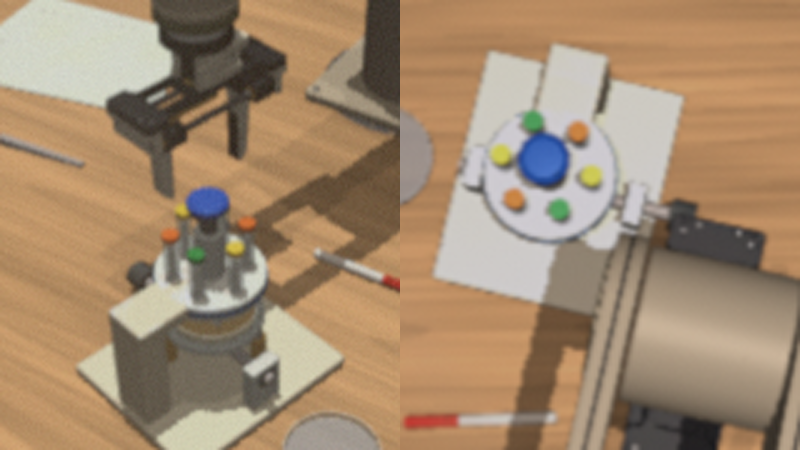

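The plunger is back up and the open gripper is above the handle. Next I go down and grip lightly.

Request:
{"op": "servo_tool", "data": {"increments": [{"slide": [0,-1,30],"dr": [0.004,0,0],"jaw": 0},{"slide": [0,-1,50],"dr": [0.004,0,0],"jaw": 0},{"slide": [0,-1,65],"dr": [0.004,0,0],"jaw": 0},{"slide": [0,-1,78],"dr": [0.004,0,0],"jaw": 0},{"slide": [0,-1,78],"dr": [0.004,0,0],"jaw": 0},{"slide": [0,-1,78],"dr": [0.004,0,0],"jaw": 0},{"slide": [0,-1,78],"dr": [0.004,0,0],"jaw": 0}]}}

```text
t: 6.4
tool_pos: [0.4227, -0.0491, 0.2139]
orientation: [-2.466, -1.943, 0.002]
force: [-0.1, 0.6, 0.4]
opening: 0.0926
gripper_force: 0.0
```

Request:
{"op": "servo_tool", "data": {"increments": [{"slide": [0,0,0],"dr": [0,0,0],"jaw": 1},{"slide": [0,0,0],"dr": [0,0,0],"jaw": 1},{"slide": [0,0,0],"dr": [0,0,0],"jaw": 1},{"slide": [0,0,0],"dr": [0,0,0],"jaw": 1},{"slide": [0,0,0],"dr": [0,0,0],"jaw": 1},{"slide": [0,0,0],"dr": [0,0,0],"jaw": 1},{"slide": [0,0,0],"dr": [0,0,0],"jaw": 1},{"slide": [0,0,0],"dr": [0,0,0],"jaw": 1},{"slide": [0,0,0],"dr": [0,0,0],"jaw": 1},{"slide": [0,0,0],"dr": [0,0,0],"jaw": 1}], "force": 20}}

```text
t: 7.4
tool_pos: [0.4219, -0.0489, 0.2126]
orientation: [-2.465, -1.942, 0.004]
force: [-1.2, -0.3, 0.1]
opening: 0.0232
gripper_force: 20.0
```

```bash
python3 -c "
from h import *
s=read_state(); print(s)
p=s['tool_pos']; A=O-.141*Y
for a in np.arange(.1,1.6,.1).tolist()+[1.57]:
    print(round(a,2),'x,y,z slide',0,round(115*(1-np.cos(a)),1),round(-115*np.sin(a),1))
print((p[:2]-O)@X,(p[:2]-O)@Y); go([*(A-.115*X),.215])"
```

```text
{'t': 7.4, 'q': array([-2.36273727e-01, -1.62592609e-01,  2.14598435e+00, -3.70530995e-05,
        1.16274032e+00, -2.17000033e-04]), 'dq': array([-0.00151841, -0.00010843,  0.00011874,  0.00075594, -0.00148535,
       -0.00038163]), 'joint_torque': array([ 1.49136870e-01, -3.47540545e+01, -4.35663199e+01,  1.72260166e-01,
       -3.63125615e-01, -2.81360181e-02]), 'tool_pos': array([ 0.42191101, -0.04892743,  0.21263924]), 'orientation': array([-2.46476977, -1.94222368,  0.0044489 ]), 'force': array([-1.16603577, -0.25088537,  0.06016286]), 'wrist_torque': array([-0.08220704,  0.27515057, -0.02019747]), 'gripper_force': 19.980648458003998, 'opening': 0.023200466780091373}
0.1 x,y,z slide 0 0.6 -11.5
0.2 x,y,z slide 0 2.3 -22.8
0.3 x,y,z slide 0 5.1 -34.0
0.4 x,y,z slide 0 9.1 -44.8
0.5 x,y,z slide 0 14.1 -55.1
0.6 x,y,z slide 0 20.1 -64.9
0.7 x,y,z slide 0 27.0 -74.1
0.8 x,y,z slide 0 34.9 -82.5
0.9 x,y,z slide 0 43.5 -90.1
1.0 x,y,z slide 0 52.9 -96.8
1.1 x,y,z slide 0 62.8 -102.5
1.2 x,y,z slide 0 73.3 -107.2
1.3 x,y,z slide 0 84.2 -110.8
1.4 x,y,z slide 0 95.5 -113.3
1.5 x,y,z slide 0 106.9 -114.7
1.57 x,y,z slide 0 114.9 -115.0
-0.11639049553930593 -0.1409939219524578
slide [-0.   1.4 -2.4] dr [-0.0045  0.     -0.0004]
```

Gripped: opening 23.2 mm on the 24 mm handle. Now I swing along the arc, halfway first.

Request:
{"op": "servo_tool", "data": {"increments": [{"slide": [0,0.6,-11.5],"dr": [0,0,0],"jaw": 1},{"slide": [0,2.3,-23],"dr": [0,0,0],"jaw": 1},{"slide": [0,5,-34],"dr": [0,0,0],"jaw": 1},{"slide": [0,9,-45],"dr": [0,0,0],"jaw": 1},{"slide": [0,14,-55],"dr": [0,0,0],"jaw": 1},{"slide": [0,20,-65],"dr": [0,0,0],"jaw": 1},{"slide": [0,27,-74],"dr": [0,0,0],"jaw": 1},{"slide": [0,35,-82.5],"dr": [0,0,0],"jaw": 1},{"slide": [0,35,-82.5],"dr": [0,0,0],"jaw": 1}]}}

```text
t: 8.3
tool_pos: [0.4575, -0.0578, 0.2971]
orientation: [-2.466, -1.943, 0.004]
force: [-7.5, -1.6, 4.7]
opening: 0.0234
gripper_force: 20.0
```

```bash
python3 -c "
from h import *
s=read_state(); p=s['tool_pos']; print(p,s['force'],s['opening'],s['gripper_force'],(p[:2]-O)@X,(p[:2]-O)@Y); g=p[2]-.167-.048; print('radius',np.hypot((p[:2]-O)@X,g),'ang',np.arctan2(g,-(p[:2]-O)@X))
for a in np.arange(.9,1.6,.1).tolist()+[1.57]: print(round(a,2),round(115*(np.cos(.8)-np.cos(a)),1),round(-115*(np.sin(a)-np.sin(.8)),1))
A=O-.141*Y;go([*A,.163+.167])"
```

```text
[ 0.45751729 -0.05783055  0.29707895] [-7.51439779 -1.57818643  4.65289486] 0.023409789054709414 19.978623390197754 -0.07968961806858114 -0.14133893106797757
radius 0.11440012505441015 ang 0.8001671283641681
0.9 8.6 -7.6
1.0 18.0 -14.3
1.1 28.0 -20.0
1.2 38.5 -24.7
1.3 49.4 -28.3
1.4 60.6 -30.8
1.5 72.0 -32.2
1.57 80.0 -32.5
slide [  0.4  79.6 -33.1] dr [-0.0026  0.0009 -0.0005]
```

Request:
{"op": "servo_tool", "data": {"increments": [{"slide": [0,8.6,-7.6],"dr": [0,0,0],"jaw": 1},{"slide": [0,18,-14.3],"dr": [0,0,0],"jaw": 1},{"slide": [0,28,-20],"dr": [0,0,0],"jaw": 1},{"slide": [0,38.5,-24.7],"dr": [0,0,0],"jaw": 1},{"slide": [0,49.4,-28.3],"dr": [0,0,0],"jaw": 1},{"slide": [0,60.6,-30.8],"dr": [0,0,0],"jaw": 1},{"slide": [0,72,-32.2],"dr": [0,0,0],"jaw": 1},{"slide": [0,80,-32.5],"dr": [0,0,0],"jaw": 1},{"slide": [0,80,-32.5],"dr": [0,0,0],"jaw": 1},{"slide": [0,80,-32.5],"dr": [0,0,0],"jaw": 1},{"slide": [0,80,-32.5],"dr": [0,0,0],"jaw": 1},{"slide": [0,80,-32.5],"dr": [0,0,0],"jaw": 1}]}}

```text
t: 9.5
tool_pos: [0.5347, -0.077, 0.3279]
orientation: [-2.467, -1.943, 0.005]
force: [-3.7, -6.2, 0.6]
opening: 0.0235
gripper_force: 20.0
```

```bash
python3 -c "
from h import *
s=read_state(); p=s['tool_pos']; print(s['t'],p,s['force'],s['opening'],s['gripper_force'],(p[:2]-O)@X,(p[:2]-O)@Y); g=p[2]-.167-.048; print('radius',np.hypot((p[:2]-O)@X,g),'ang',np.arctan2(g,-(p[:2]-O)@X))
a,d=read_camera('scene'); cv2.imwrite('pics/s3.png',cv2.resize(a[120:320,180:400,::-1],None,fx=3,fy=3,interpolation=2))
A=O-.141*Y;go([*A,.163+.167])"
```

```text
9.5 [ 0.53471908 -0.07697672  0.32791617] [-3.68397306 -6.15649066  0.60493553] 0.02347607083696535 19.97789204120636 -0.00015133574848795507 -0.14193368940536655
radius 0.11291627016835258 ang 1.569456078896442
slide [ 0.9  0.2 -2.1] dr [-0.0031  0.0019 -0.001 ]
```

View pics/s3.png

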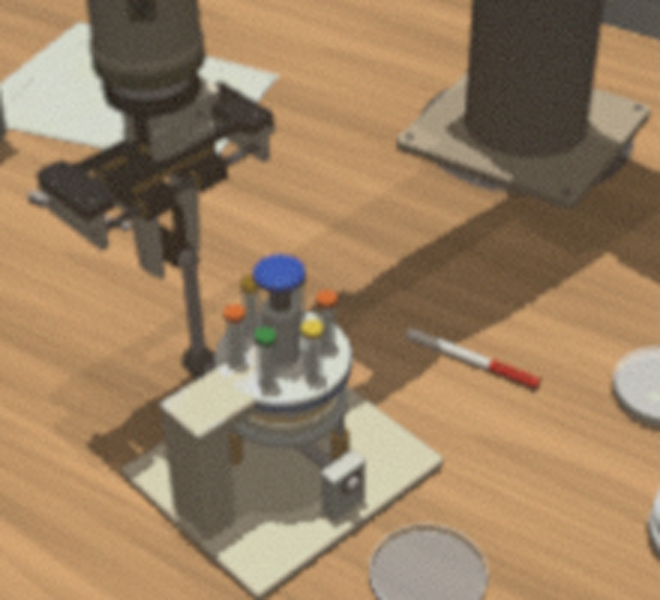

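The lever stands upright, from its hub at (197,358) to the gripped handle at about (178,245). The plunger is up and the bystanders in view have not moved. I hold briefly, then hand in.

Request:
{"op": "servo_tool", "data": {"increments": [{"slide": [0,0,0],"dr": [0,0,0],"jaw": 1},{"slide": [0,0,0],"dr": [0,0,0],"jaw": 1},{"slide": [0,0,0],"dr": [0,0,0],"jaw": 1},{"slide": [0,0,0],"dr": [0,0,0],"jaw": 1},{"slide": [0,0,0],"dr": [0,0,0],"jaw": 1},{"slide": [0,0,0],"dr": [0,0,0],"jaw": 1},{"slide": [0,0,0],"dr": [0,0,0],"jaw": 1},{"slide": [0,0,0],"dr": [0,0,0],"jaw": 1},{"slide": [0,0,0],"dr": [0,0,0],"jaw": 1},{"slide": [0,0,0],"dr": [0,0,0],"jaw": 1}]}}

```text
t: 10.55
tool_pos: [0.5347, -0.077, 0.3279]
orientation: [-2.467, -1.943, 0.005]
force: [-2.9, -5.6, 1.5]
opening: 0.0233
gripper_force: 20.0
```

```bash
python3 -c "
from plant import *
s=read_state(); print(s['t'],s['tool_pos'],s['force'],s['dq'].round(3)); print(close_job())"
```

```text
10.55 [ 0.53467893 -0.07697788  0.32789849] [-2.88631874 -5.55490554  1.54548997] [-0.002 -0.     0.002 -0.     0.001 -0.   ]
the job is handed in; nothing more can be done
None
```

I pressed the plunger to its stop, it came back up, and I handed the job in at 10.55 s with the fingers still holding the cam lever straight up (about 1.57 rad by the tool pose); the stage rise and agar contact were not measured directly, and no verdict came back.

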